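Set the levelling foot of a camera stand on its bearing plate

ROBOT

A 6-joint arm with a two-finger parallel gripper is mounted at the origin on the work surface. World frame = base frame: x ahead of the robot, y to its left, z up, the work surface at z = 0. Lengths are in m, angles in degrees, forces in N, time in s.
With the tool pointing down it reaches from about 0.35 to 0.925 m from the base axis. Payload 6.4 kg.
Tool frame: the origin (TCP) lies midway between the tips of the shut fingers; the grasp point (between the pads) lies 19 mm behind it; z points along the fingers, y is the line along which they close (so a half turn about z gives the same grasp; the last joint's range is limited). The gripper opens to 94 mm and grips with 3 to 60 N. Pads are 16 mm wide; open, the fingers measure 119 mm over their backs; the gripper's body (75 mm by 177 mm) begins 78 mm behind the grasp point.
Start: joints at [59.009, 14.043, 89.255, -0, 76.702, -9.975], TCP at [0.233, 0.607, 0.205] pointing down, gripper open.
Joint ranges: [-179.41, 179.41], [-58.25, 129.5], [7.25, 145.43], [-54.29, 234.29], [11.92, 165.04], [-157.13, 157.13]. Speed limits (degrees/s): [147.25, 147.25, 180, 180, 180, 180].

INTERFACE

Orientations are given as a 3x3 rotation matrix whose columns are the frame's x, y, z axes.
In Python, from rig import robot gives the robot as it stands.
- The arm moves only by the tool carry_out, never from a script. Its argument "motion" is a list of rows, each a list of 5 numbers: the finger opening in mm, from 0 to 94, then the shift along the tool's x, y, z normalised to -1 to 1, where 1 is 0.12 m, then the turn about the tool's z normalised to -1 to 1, where 1 is 180 degrees. A call has 1 to 12 rows; each row shifts and turns the commanded pose from where the row before left it, along the tool's axes as they then stand; what a row does not reach is not made up. A row lasts 1/12 s, in which the tool goes at most 41.7 mm and 7.16 degrees, less where a joint would pass 70% of its speed; a pose out of reach is approached as far as the arm can. A call with a number of a shift or a turn outside -1 to 1 is refused whole. A call with a gripper value outside its range is refused whole. The fingers move at their own pace and stop on an object; "newtons" is the grip in N (left out, the last holds). Time passes only in rows, so rows that do not move let the fingers close. It gives the time, the measured TCP pose, the force, the opening and the grip force at its end, in the units of the state.
- robot.state(): the state, without advancing time (a new reading comes with each control period).
- robot.camera(name): name is "scene" or "side" or "wrist"; returns a dict with "img" (400x640x3 uint8, blue, green, red), "z_map" (400x640 float32, m along the optical axis (not along the pixel's ray), 0 where there is no reading), "vertical_fov" (degrees; the focal length in pixels is half the picture's height over the tangent of half this angle, whatever the lens; pixels are square), "cx", "cy" (the principal point, pixels), "camera_from_world" (4x4, takes a point from world to camera coordinates); the wrist camera has in their place "mount" (4x4, takes a point from camera to tool coordinates, whose origin is the TCP and whose axes are the flange's). Camera axes: x right, y up, looking along -z (the intrinsics and any distortion apply to the point x, -y, -z); pixel columns grow to the right and rows downward; lengths in m; the calibration is good to about 2 mm. A picture is of the moment at which its call begins: read the wrist's pose just before it.
- robot.sign_off(): hands the job in; it is judged then, once.
The state is a dict: "time": time; "joint_positions": joint angles; "joint_velocities": joint speeds; "joint_torque": joint torques, N m; "ee_pos": TCP position; "orientation": TCP orientation; "wrist_force": force on the tool from outside, world axes, zero at the start; "ft_torque": the same for the moment, N m; "width": finger opening in m; "grasp_force": force on a finger pad.
Only numpy, scipy, OpenCV 4.12 (cv2) and the standard library are available. Lean on these libraries where they do the work, as an engineer would, in place of code of your own. Each camera call takes 0.05 s, during which the arm holds its last target. There are 200 camera calls.

TASK

Slide the loose aluminium bearing plate under the camera stand's levelling foot so that the foot stands over the middle of the plate's broad end. Then turn the knurled knob clockwise to screw the foot down until it just bears on the plate with a light pressure of a few newtons, without jacking it hard, and let go. Leave the other things on the table where they are.

Things in the scene. Friction and masses are not known exactly. Their poses are not given: they have to be found in the camera images.
- stand: camera stand, fixed: black base (200 x 210 mm, top at 40 mm) with a 260 mm column. An aluminium bar 34 mm wide, 40 to 56 mm above the table, reaches out from the base to a levelling screw. Origin on the table straight under the screw's axis, z up; +y points from the screw to the base (its edge is 110 mm off), so the plate and its tab have room on the -y side and both x sides
- knob_centre (a point): centre of the knurled aluminium knob on top of the screw: upright cylinder 36 mm across, 30 mm tall, its centre 33 mm above the bar's top and 89 mm above the table at the start. Turned clockwise seen from above, knob, rod and foot go down together, 10 mm a turn (1.6 mm/rad): follow it down. It turns with about 0.03 N m, stays where left, and has stops 0.3 rad back and 7.5 rad on
- foot_axis (a point): point on the screw's axis, 10 mm above the table. Above it, under the bar, hangs the black foot, 36 mm across, with a springy sole; it turns with the knob. Its length differs every time and is not measured: it meets a plate lying under it after 1.2 to 4.1 rad of turning. Then pressure grows by about 12 N per rad, and the knob's torque by 0.01 to 0.02 N m per newton. Over 20 N marks the plate
- plate_seat (a point): middle of the broad end of the loose bearing plate, on its top face: plain aluminium, 142 x 60 mm, 10 mm thick, about 0.25 kg, lying flat on the table. The point lies 30 mm from the end edge and from both long edges; x points along the plate away from the tab. The foot should stand here
- plate_tab (a point): grip tab of the bearing plate: an upright block 14 mm across the plate (its y axis), 26 mm along it (x), standing on the plate from 10 to 44 mm above the table, 95 mm from plate_seat towards the other end (-x of the plate). The point is the tab's centre line, 31 mm above the plate's underside
- plate: the same bearing plate; origin on its underside below plate_seat, x along the plate away from the tab, z up
- tweezers: steel tweezers lying on the table, 120 mm long, 20 mm wide, 5 mm thick; bystander
- post_holder: steel post holder, 40 mm foot, 55 mm tall, standing; bystander
- lens_tube: black lens tube, 45 mm across, 40 mm tall, standing; bystander
- sample_box: small cardboard box 90 x 65 x 28 mm; bystander
Not all that is in view belongs to the job. Of the things that look like the plate, the smallest one is meant.

How it is judged:
By the outcome, as a careful person would: the job done as asked, in the order asked, and still so for the second after the job is handed in, with the robot touching nothing.
It also fails if it takes over 72 s, if anything falls off the work surface, if the arm or the gripper's body presses on something with over 40 N, if the wrist force passes 120 N, or if a joint passes its speed limit or range.

## Working session

There is one attempt and no reset: what is moved stays moved. The work goes in short steps, Python scripts to look and compute and a tool call to move; the robot and the scene stay as the last step left them, time stands still between calls to the robot, and variables do not carry over. Pictures are saved under pics/ and viewed, at most 10 in all, crops included, and the job is handed in when it is done.

Besides the shell and the picture viewer there is one more tool, called after "Call:" by a JSON object that holds its "fn" and its "kwargs", one argument or row to a line. carry_out: Moves the arm, as the interface text tells. Scaled input: -1 to 1 covers 0.12 m each way for a shift and 180 degrees each way for a turn. Its arguments: {"type":"object","properties":{"motion":{"type":"array"},"newtons":{"type":"number"}},"required":["motion"]}

```bash
ls; mkdir -p pics; cat > h.py <<'E'
import numpy as np, cv2
from rig import robot
def K(c):
    f=200/np.tan(np.radians(c['vertical_fov'])/2); return f,c['cx'],c['cy']
def W(c,st=None):
    if 'camera_from_world' in c: return np.linalg.inv(np.array(c['camera_from_world']))
    T=np.eye(4);T[:3,:3]=np.array(st['orientation']);T[:3,3]=st['ee_pos'];return T@np.array(c['mount'])
def cloud(c,T):
    f,cx,cy=K(c);v,u=np.mgrid[0:400,0:640];z=c['z_map']
    P=np.stack([(u-cx)/f*z,-(v-cy)/f*z,-z],-1)
    return P@T[:3,:3].T+T[:3,3]
def ray(c,T,u,v,h):
    f,cx,cy=K(c);d=T[:3,:3]@np.array([(u-cx)/f,-(v-cy)/f,-1]);o=T[:3,3]
    return o+d*(h-o[2])/d[2]
E
python3 - <<'E'
from h import *
st=robot.state();print({k:np.round(v,3).tolist() for k,v in st.items()})
a=[]
for n in('scene','side','wrist'):
    c=robot.camera(n);cv2.imwrite(f'pics/{n}0.png',c['img']);np.save(f'{n}0.npy',c,allow_pickle=True)
    print(n,[k for k in c if k not in('img','z_map')],K(c),np.round(W(c,st),3).tolist(),(c['z_map']>0).mean())
E
```

```text
pics
{'time': 0.0, 'joint_positions': [59.008, 14.082, 89.325, -0.001, 76.702, -9.975], 'joint_velocities': [-0.174, -0.018, -0.126, -0.007, 0.022, 0.045], 'joint_torque': [0.001, -41.585, -31.46, 0.068, 0.033, -0.0], 'ee_pos': [0.233, 0.606, 0.204], 'orientation': [[-0.933, 0.359, -0.001], [0.359, 0.933, -0.002], [0.0, -0.002, -1.0]], 'wrist_force': [0.25, -0.148, 0.082], 'ft_torque': [0.026, 0.026, -0.028], 'grasp_force': 0.0, 'width': 0.094}
scene ['vertical_fov', 'cx', 'cy', 'camera_from_world'] (np.float64(449.6267875599238), 319.6497190535793, 195.31395616228582) [[0.61, -0.621, 0.493, 1.065], [0.793, 0.48, -0.377, -0.596], [-0.003, 0.621, 0.784, 0.805], [0.0, 0.0, 0.0, 1.0]] 0.99587890625
side ['vertical_fov', 'cx', 'cy', 'camera_from_world'] (np.float64(486.9924545670201), 311.4871502009338, 211.4238300398978) [[-0.997, 0.039, -0.061, 0.539], [-0.072, -0.654, 0.753, 0.533], [-0.01, 0.756, 0.655, 0.754], [0.0, 0.0, 0.0, 1.0]] 0.99601171875
wrist ['vertical_fov', 'cx', 'cy', 'mount'] (np.float64(334.8130825685633), 322.2125358291482, 197.84855815106573) [[0.359, -0.893, -0.27, 0.153], [0.933, 0.343, 0.106, 0.636], [-0.002, -0.29, 0.957, 0.385], [0.0, 0.0, 0.0, 1.0]] 0.99584765625
```

View pics/scene0.png

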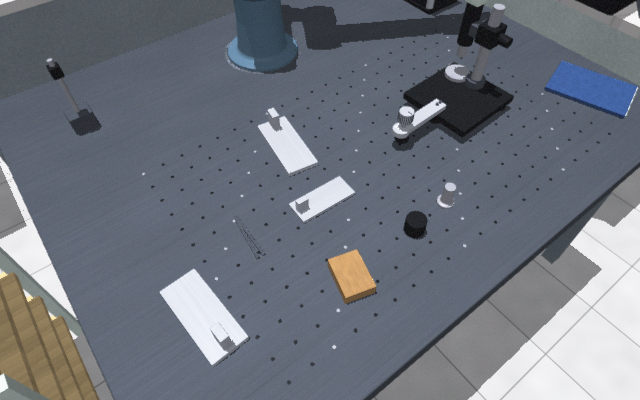

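View pics/side0.png

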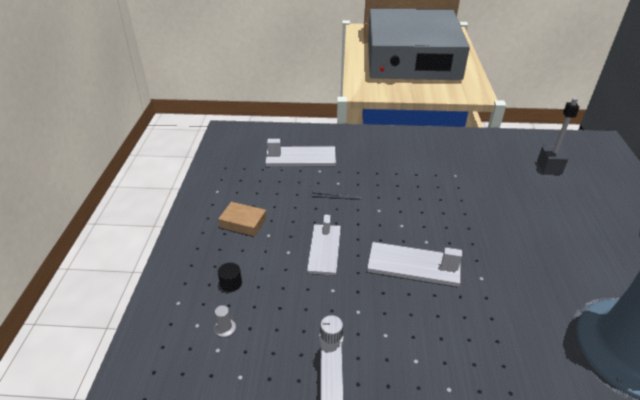

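The scene view shows the stand with its knob at about (406,116) and three plates at (287,145), (322,199) and (204,315). Bystanders are the tweezers (250,237), box (352,275), lens tube (416,224) and post holder (448,195). Next I measure the plates and the knob.

```bash
python3 - <<'E'
from h import *
for n in('scene','side'):
    c=np.load(f'{n}0.npy',allow_pickle=True).item();T=W(c);P=cloud(c,T);Z=P[...,2]
    img=c['img'];g=img.min(-1)
    print(n,'table z',np.median(Z[(abs(Z)<.02)]))
    m=((Z>.006)&(Z<.016)&(g>130)&(P[...,0]>0.1)&(P[...,0]<1.1)).astype('uint8')
    k,l,s,ce=cv2.connectedComponentsWithStats(m)
    for i in range(1,k):
        if s[i,4]<150: continue
        q=P[l==i][:,:2].astype('float32');print('plate?',ce[i].round(),s[i,4],[np.round(x,3) for x in cv2.minAreaRect(q)])
    m=((Z>.025)&(Z<.3)&(P[...,0]>0.1)&(abs(P[...,1])<.6)&(P[...,0]<1.1)).astype('uint8')
    k,l,s,ce=cv2.connectedComponentsWithStats(m)
    for i in range(1,k):
        if s[i,4]<25: continue
        q=P[l==i];print('tall',ce[i].round(),s[i,4],q.min(0).round(3),q.max(0).round(3),np.median(q,0).round(3))
    # knob top
    m=(abs(Z-.104)<.004)&(g>100)&(P[...,1]<.6)&(P[...,1]>-.3)&(P[...,0]>.1)&(P[...,0]<1)
    q=P[m];print('knobtop',len(q),q.mean(0).round(3),q.min(0).round(3),q.max(0).round(3))
    m=(abs(Z-.056)<.003)&(g>110)&(P[...,1]<.6)&(P[...,0]>.1)&(P[...,0]<1);q=P[m][:,:2].astype('float32');print('bar',cv2.minAreaRect(q))
E
```

```text
scene table z -0.00034454991033294746
plate? [288. 146.] 1581 [array([ 0.386, -0.18 ]), array([0.079, 0.188]), np.float64(80.827)]
plate? [324. 197.] 1137 [array([ 0.573, -0.214]), array([0.143, 0.063]), np.float64(87.667)]
plate? [201. 314.] 3545 [array([ 0.655, -0.559]), array([0.187, 0.078]), np.float64(3.616)]
tall [430.   2.] 36 [0.146 0.553 0.025] [0.166 0.574 0.043] [0.158 0.56  0.034]
tall [460.  80.] 7340 [0.433 0.023 0.025] [0.643 0.381 0.264] [0.543 0.295 0.048]
tall [273. 117.] 170 [ 0.297 -0.18   0.025] [ 0.337 -0.159  0.061] [ 0.325 -0.173  0.051]
tall [448. 191.] 181 [ 0.734 -0.011  0.025] [0.759 0.016 0.057] [ 0.749 -0.004  0.049]
tall [301. 202.] 125 [ 0.563 -0.281  0.025] [ 0.579 -0.256  0.048] [ 0.575 -0.27   0.041]
tall [416. 221.] 373 [ 0.735 -0.13   0.025] [ 0.78  -0.085  0.043] [ 0.76  -0.112  0.039]
tall [351. 273.] 1336 [ 0.714 -0.333  0.025] [ 0.817 -0.248  0.031] [ 0.767 -0.291  0.028]
tall [220. 335.] 305 [ 0.709 -0.565  0.025] [ 0.744 -0.545  0.061] [ 0.732 -0.555  0.056]
knobtop 127 [0.55  0.054 0.103] [0.533 0.037 0.1  ] [0.566 0.071 0.106]
bar ((0.5271
[... 508 characters left out ...]
242. 215.] 619 [ 0.713 -0.326  0.025] [ 0.813 -0.243  0.031] [ 0.762 -0.282  0.027]
tall [326. 222.] 95 [ 0.563 -0.278  0.026] [ 0.578 -0.247  0.045] [ 0.571 -0.255  0.041]
tall [452. 257.] 316 [ 0.297 -0.175  0.025] [ 0.333 -0.152  0.059] [ 0.316 -0.157  0.049]
tall [229. 273.] 395 [ 0.734 -0.126  0.025] [ 0.778 -0.08   0.042] [ 0.755 -0.097  0.038]
tall [222. 316.] 258 [ 0.732 -0.005  0.025] [0.757 0.02  0.057] [0.743 0.013 0.051]
tall [331. 358.] 1812 [0.527 0.042 0.042] [0.568 0.162 0.107] [0.546 0.09  0.056]
knobtop 331 [0.548 0.06  0.103] [0.53  0.042 0.1  ] [0.566 0.078 0.107]
bar ((0.49970340728759766, -0.47288644313812256), (1.270380973815918, 0.5040265321731567), 80.05420684814453)
```

Call:
{"fn": "carry_out", "kwargs": {
  "motion": [
    [94,0,0,-0.3,0],
    [94,0,0,-0.3,0],
    [94,0,0,-0.3,0],
    [94,0,0,-0.3,0],
    [94,-0.2,-0.24,0,0],
    [94,-0.2,-0.24,0,0],
    [94,-0.2,-0.24,0,0],
    [94,-0.2,-0.24,0,0],
    [94,-0.2,-0.24,0,0],
    [94,-0.2,-0.24,0,0],
    [94,-0.2,-0.24,0,0],
    [94,-0.2,-0.24,0,0]
  ]
}}

```text
time: 1.15
ee_pos: [0.3296, 0.3212, 0.3491]
orientation: [[-0.934, 0.358, -0.0], [0.358, 0.934, -0.0], [0.0, -0.0, -1.0]]
wrist_force: [1.1, -1.0, -0.3]
width: 0.0941
grasp_force: 0.0
```

Call:
{"fn": "carry_out", "kwargs": {
  "motion": [
    [94,-0.2,-0.24,0,0],
    [94,-0.2,-0.24,0,0],
    [94,-0.23,-0.24,0,0],
    [94,-0.23,-0.24,0,0],
    [94,-0.23,-0.24,0,0],
    [94,-0.23,-0.24,0,0],
    [94,-0.23,-0.24,0,0],
    [94,-0.23,-0.24,0,0],
    [94,-0.23,-0.24,0,0],
    [94,-0.23,-0.24,0,0],
    [94,-0.23,-0.24,0,0],
    [94,-0.23,-0.24,0,0]
  ]
}}

```text
time: 2.15
ee_pos: [0.5084, -0.118, 0.3492]
orientation: [[-0.933, 0.359, -0.0], [0.359, 0.933, 0.0], [0.0, 0.0, -1.0]]
wrist_force: [0.6, 0.4, -0.2]
width: 0.0939
grasp_force: 0.0
```

Call:
{"fn": "carry_out", "kwargs": {
  "motion": [
    [94,0,0,0,0.039],
    [94,0,0,0,0.039],
    [94,0,0,0,0.039],
    [94,0,0,0,0.039],
    [94,0,0,0,0.039],
    [94,0,0,0,0.039],
    [94,0,0,0,0.039],
    [94,0,0,0,0.039],
    [94,0,0,0,0.039],
    [94,0,0,0,0.039],
    [94,0,0,0,0.005],
    [94,0,0,0,0]
  ]
}}

```text
time: 3.15
ee_pos: [0.5081, -0.1159, 0.3492]
orientation: [[0.035, 0.999, -0.0], [0.999, -0.035, 0.0], [0.0, -0.0, -1.0]]
wrist_force: [0.5, 0.3, 0.4]
width: 0.0939
grasp_force: 0.0
```

```bash
cat > m.py <<'E'
from h import *
import sys
st=robot.state();c=robot.camera('wrist');T=W(c,st);P=cloud(c,T);Z=P[...,2]
print('cam',T[:3,3].round(3),'mount z',np.round(np.array(c['mount'])[:3],3).tolist())
cv2.imwrite(f'pics/{sys.argv[1]}.png',c['img']);g=c['img'].min(-1)
m=((Z>.005)&(Z<.016)&(g>110)).astype('uint8');k,l,s,ce=cv2.connectedComponentsWithStats(m)
for i in range(1,k):
    if s[i,4]>400: q=P[l==i];print('plate',ce[i].round(),s[i,4],np.median(q[:,2]).round(4),[np.round(x,4) for x in cv2.minAreaRect(q[:,:2].astype('float32'))])
m=((Z>.040)&(Z<.048)&(g>90)).astype('uint8');k,l,s,ce=cv2.connectedComponentsWithStats(m)
for i in range(1,k):
    if s[i,4]>60: q=P[l==i];print('tab',ce[i].round(),s[i,4],np.median(q[:,2]).round(4),[np.round(x,4) for x in cv2.minAreaRect(q[:,:2].astype('float32'))])
for a,b,t in((.052,.060,'bar'),(.09,.108,'knob')):
    m=((Z>a)&(Z<b)&(g>60)).astype('uint8');k,l,s,ce=cv2.connectedComponentsWithStats(m)
    for i in range(1,k):
        if s[i,4]>100:
            q=P[l==i];r=cv2.minEnclosingCircle(q[:,:2].astype('float32'));print(t,ce[i].round(),s[i,4],np.median(q[:,2]).round(4),'circ',np.round(r[0],4),round(r[1],4),[np.round(x,4) for x in cv2.minAreaRect(q[:,:2].astype('float32'))])
E
python3 m.py w1
```

```text
cam [ 0.511 -0.032  0.53 ] mount z [[-0.001, 0.957, 0.29, 0.084], [1.0, 0.001, -0.0, -0.001], [-0.001, 0.29, -0.957, -0.18]]
plate [ 30. 126.] 1018 0.0118 [array([ 0.0635, -0.0609]), array([0.144, 0.033]), np.float64(43.0934)]
plate [250. 193.] 4966 0.014 [array([ 0.3841, -0.1781]), array([0.0792, 0.1858]), np.float64(80.7916)]
plate [364. 206.] 2871 0.011 [array([ 0.5725, -0.2116]), array([0.1411, 0.0605]), np.float64(87.9055)]
plate [396. 384.] 1870 0.0141 [array([ 0.6467, -0.5695]), array([0.173 , 0.0671]), np.float64(0.5107)]
tab [365. 248.] 142 0.0448 [array([ 0.5704, -0.2656]), array([0.0253, 0.0131]), np.float64(89.7608)]
tab [447. 386.] 84 0.0439 [array([ 0.7211, -0.5464]), array([0.0366, 0.0137]), np.float64(26.5674)]
bar [349.  39.] 437 0.0568 circ [0.5483 0.0459] 0.0208 [array([0.5477, 0.0391]), array([0.0274, 0.0409]), np.float64(83.363)]
bar [499.  62.] 306 0.056 circ [0.7449 0.0033] 0.0126 [array([0.745 , 0.0034]), array([0.0238, 0.024 ]), np.float64(45.0521)]
bar [193. 197.] 297 0.0582 circ [ 0.3146 -0.1673] 0.0187 [array([ 0.3145, -0.1668]), array([0.0183, 0.0343]), np.float64(80.6997)]
bar [451. 394.] 194 0.0581 circ [ 0.7237 -0.5516] 0.0187 [array([ 0.7241, -0.5527]), array([0.034 , 0.0195]), np.float64(4.7554)]
knob [352.  16.] 914 0.1049 circ [0.5477 0.0558] 0.0186 [array([0.5478, 0.0542]), array([0.0337, 0.0366]), np.float64(88.1427)]
```

View pics/w1.png

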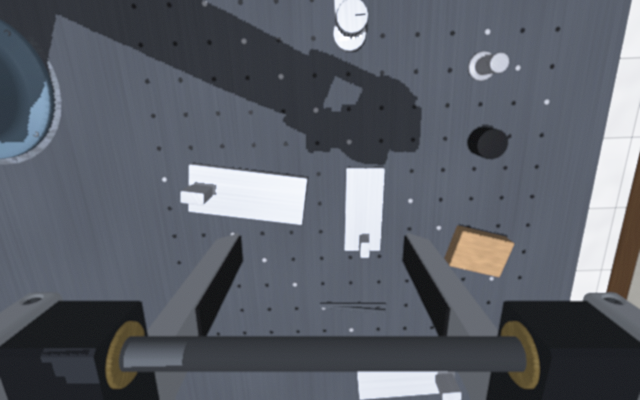

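Call:
{"fn": "carry_out", "kwargs": {
  "motion": [
    [50,-0.306,0.141,0,0],
    [50,-0.306,0.141,0,0],
    [50,-0.306,0.141,0,0],
    [50,-0.306,0.141,0,0],
    [50,0,0,0.3,0],
    [50,0,0,0.3,0],
    [50,0,0,0.3,0],
    [50,0,0,0.3,0],
    [50,0,0,0.3,0],
    [50,0,0,0.3,0],
    [50,0,0,0.3,0],
    [50,0,0,0,0]
  ]
}}

```text
time: 4.2
ee_pos: [0.5655, -0.2619, 0.0889]
orientation: [[0.035, 0.999, -0.012], [0.999, -0.035, 0.009], [0.008, -0.013, -1.0]]
wrist_force: [0.0, 0.6, -2.0]
width: 0.0499
grasp_force: 0.0
```

```bash
python3 m.py w2
```

```text
cam [ 0.57  -0.179  0.27 ] mount z [[-0.001, 0.957, 0.29, 0.084], [1.0, 0.001, -0.0, -0.001], [-0.001, 0.29, -0.957, -0.18]]
plate [100. 108.] 21254 0.0141 [array([ 0.399 , -0.1811]), array([0.0788, 0.1559]), np.float64(80.7039)]
plate [330. 131.] 13486 0.0111 [array([ 0.5722, -0.2125]), array([0.1411, 0.0598]), np.float64(87.8185)]
tab [330. 225.] 671 0.045 [array([ 0.5702, -0.2664]), array([0.0262, 0.0136]), np.float64(87.9777)]
knob [267. 240.] 217 0.1011 circ [ 0.5345 -0.2548] 0.0065 [array([ 0.5354, -0.2527]), array([0.0046, 0.0128]), np.float64(67.9292)]
knob [379. 241.] 232 0.101 circ [ 0.597  -0.2548] 0.0056 [array([ 0.5969, -0.2543]), array([0.0109, 0.0024]), np.float64(6.0688)]
```

View pics/w2.png

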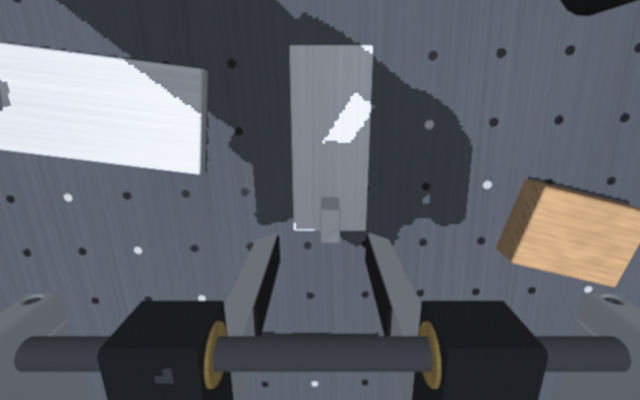

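Call:
{"fn": "carry_out", "kwargs": {
  "motion": [
    [50,-0.02,0.0,0.2,0],
    [50,0,0,0.2,0],
    [50,0,0,0.1,0],
    [50,0,0,0,0],
    [50,0,0,0,0],
    [50,0,0,0,0]
  ]
}}

```text
time: 4.75
ee_pos: [0.5718, -0.2686, 0.04]
orientation: [[0.036, 0.999, 0.003], [0.999, -0.036, -0.002], [-0.002, 0.003, -1.0]]
wrist_force: [0.2, -1.2, 0.1]
width: 0.05
grasp_force: 0.0
```

Call:
{"fn": "carry_out", "kwargs": {
  "motion": [
    [50,0.017,-0.01,0.1,0],
    [50,0,0,0.08,0],
    [50,0,0,0,0],
    [50,0,0,0,0],
    [50,0,0,0,0]
  ]
}}

```text
time: 5.17
ee_pos: [0.5692, -0.2655, 0.0157]
orientation: [[0.037, 0.999, -0.0], [0.999, -0.037, 0.0], [0.0, -0.0, -1.0]]
wrist_force: [-0.2, 1.3, -0.2]
width: 0.0499
grasp_force: 0.0
```

Call:
{"fn": "carry_out", "kwargs": {
  "motion": [
    [0,0,0,0,0],
    [0,0,0,0,0],
    [0,0,0,0,0],
    [0,0,0,0,0],
    [0,0,0,0,0],
    [0,0,0,0,0],
    [0,0,0,0,0],
    [0,0,0,0,0]
  ],
  "newtons": 20
}}

```text
time: 5.83
ee_pos: [0.5693, -0.2656, 0.016]
orientation: [[0.037, 0.999, 0.0], [0.999, -0.037, -0.0], [-0.0, 0.0, -1.0]]
wrist_force: [0.4, -0.5, 0.2]
width: 0.0138
grasp_force: 20.0
```

Call:
{"fn": "carry_out", "kwargs": {
  "motion": [
    [0,0.08,-0.03,0,0],
    [0,0.16,-0.03,0,0],
    [0,0.16,-0.03,0,0],
    [0,0.16,-0.03,0,0],
    [0,0.16,-0.03,0,0],
    [0,0.16,-0.03,0,0],
    [0,0.16,-0.03,0,0],
    [0,0.16,-0.03,0,0],
    [0,0.16,-0.03,0,0],
    [0,0.16,0,0,0],
    [0,0.08,0,0,0],
    [0,0.0,0,0,0]
  ]
}}

```text
time: 6.83
ee_pos: [0.5436, -0.0704, 0.016]
orientation: [[0.035, 0.999, -0.0], [0.999, -0.035, 0.001], [0.001, -0.0, -1.0]]
wrist_force: [-0.9, 0.1, -0.6]
width: 0.0141
grasp_force: 20.0
```

```bash
cat > k.py <<'E'
from h import *
st=robot.state();print('tcp',np.round(st['ee_pos'],4),'F',np.round(st['wrist_force'],2))
for n in('scene','side'):
    c=robot.camera(n);T=W(c);P=cloud(c,T);Z=P[...,2];g=c['img'].min(-1)
    cv2.imwrite(f'pics/{n}_last.png',c['img'])
    R=(P[...,0]>.46)&(P[...,0]<.68)&(P[...,1]>-.32)&(P[...,1]<.2)
    q=P[R&(Z>.006)&(Z<.014)&(g>60)];print(n,'plate',len(q),[np.round(x,4) for x in cv2.minAreaRect(q[:,:2].astype('float32'))])
    print(' ylim',np.percentile(q[:,1],[1,99]).round(4),'xlim',np.percentile(q[:,0],[1,99]).round(4))
    q=P[R&(Z>.09)&(Z<.108)&(g>60)&(P[...,1]>.03)&(P[...,1]<.085)];print(' knob',len(q),q.max(0).round(4),q.min(0).round(4))
E
python3 k.py; python3 m.py w3
```

```text
tcp [ 0.5436 -0.0704  0.016 ] F [-0.89  0.1  -0.57]
scene plate 707 [array([ 0.5304, -0.0962]), array([0.3027, 0.0721]), np.float64(64.0896)]
 ylim [-0.2302  0.0475] xlim [0.4608 0.5782]
 knob 185 [0.569  0.0726 0.1058] [0.5307 0.0343 0.0905]
side plate 1048 [array([ 0.5339, -0.0592]), array([0.2439, 0.0896]), np.float64(74.6694)]
 ylim [-0.1603  0.0558] xlim [0.4744 0.5766]
 knob 420 [0.5659 0.078  0.1065] [0.5301 0.0423 0.09  ]
cam [0.546 0.012 0.196] mount z [[-0.001, 0.957, 0.29, 0.084], [1.0, 0.001, -0.0, -0.001], [-0.001, 0.29, -0.957, -0.18]]
plate [323. 141.] 20796 0.0111 [array([ 0.5455, -0.0191]), array([0.1413, 0.0604]), np.float64(87.8241)]
plate [136. 385.] 2823 0.0141 [array([ 0.4116, -0.1726]), array([0.0263, 0.07  ]), np.float64(87.8794)]
tab [322. 269.] 1356 0.0449 [array([ 0.5433, -0.0726]), array([0.0262, 0.0142]), np.float64(88.2822)]
tab [295. 254.] 158 0.0442 [array([ 0.5301, -0.0627]), array([0.0022, 0.0108]), np.float64(84.2023)]
tab [349. 254.] 154 0.0442 [array([ 0.5574, -0.064 ]), array([0.0111, 0.0024]), np.float64(2.1844)]
bar [323.  29.] 4845 0.057 circ [0.5479 0.0452] 0.0207 [array([0.5475, 0.0357]), array([0.0215, 0.0413]), np.float64(88.0176)]
bar [294. 266.] 199 0.0562 circ [ 0.5302 -0.0633] 0.0056 [array([ 0.5304, -0.0626]), array([0.0024, 0.0111]), np.float64(79.7936)]
bar [351. 266.] 197 0.0563 circ [ 0.5573 -0.0651] 0.0058 [array([ 0.5571, -0.0638]), array([0.0115, 0.0027]), np.float64(3.4566)]
knob [296. 322.] 178 0.0951 circ [ 0.5348 -0.0678] 0.006 [array([ 0.5338, -0.0678]), array([0.0119, 0.0029]), np.float64(87.5946)]
knob [349. 322.] 188 0.095 circ [ 0.5521 -0.0682] 0.0059 [array([ 0.5533, -0.0682]), array([0.0117, 0.0029]), np.float64(87.7965)]
```

View pics/w3.png

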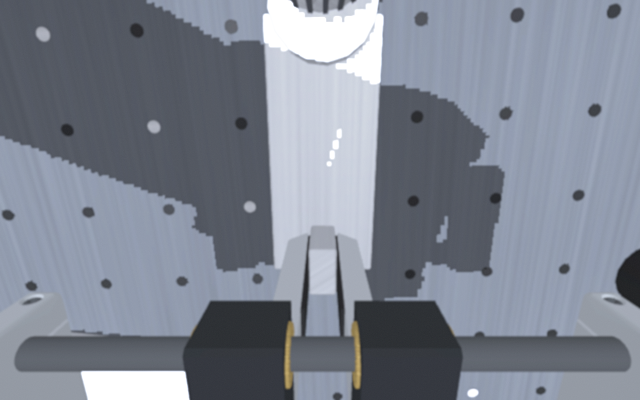

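Call:
{"fn": "carry_out", "kwargs": {
  "motion": [
    [0,0.1,0,0,0],
    [0,0.1,0,0,0],
    [0,0.086,0,0,0],
    [0,0,0,0,0],
    [0,0,0,0,0],
    [0,0,0,0,0]
  ]
}}

```text
time: 7.48
ee_pos: [0.5454, -0.0376, 0.016]
orientation: [[0.037, 0.999, 0.0], [0.999, -0.037, 0.001], [0.001, 0.0, -1.0]]
wrist_force: [-0.4, 3.6, 2.8]
width: 0.0138
grasp_force: 20.0
```

Call:
{"fn": "carry_out", "kwargs": {
  "motion": [
    [50,0,0,0,0],
    [50,0,0,0,0],
    [50,0,0,0,0],
    [50,0,0,0,0],
    [50,0,0,-0.3,0],
    [50,0,0,-0.3,0],
    [50,0,0,-0.3,0],
    [50,0,0,-0.3,0],
    [50,0,0,-0.3,0],
    [50,0,0,0,0],
    [50,0,0,0,0],
    [50,0,0,0,0]
  ]
}}

```text
time: 8.48
ee_pos: [0.5446, -0.0382, 0.1949]
orientation: [[0.037, 0.999, -0.001], [0.999, -0.037, 0.0], [0.0, -0.001, -1.0]]
wrist_force: [-0.9, 0.2, -0.9]
width: 0.0502
grasp_force: 0.0
```

```bash
python3 k.py; python3 m.py w4
```

```text
tcp [ 0.5446 -0.0382  0.1949] F [-0.88  0.18 -0.94]
scene plate 911 [array([ 0.5273, -0.0764]), array([0.3349, 0.0832]), np.float64(73.9172)]
 ylim [-0.2297  0.0816] xlim [0.4611 0.5796]
 knob 188 [0.5677 0.0712 0.1057] [0.5315 0.0351 0.0902]
side plate 1150 [array([ 0.5252, -0.0712]), array([0.3353, 0.0865]), np.float64(75.8325)]
 ylim [-0.2196  0.0885] xlim [0.4611 0.5782]
 knob 427 [0.566  0.0785 0.1076] [0.5302 0.0427 0.09  ]
cam [0.547 0.046 0.374] mount z [[-0.001, 0.957, 0.29, 0.084], [1.0, 0.001, -0.0, -0.001], [-0.001, 0.29, -0.957, -0.18]]
plate [325. 137.] 4653 0.011 [array([0.5473, 0.0158]), array([0.1412, 0.06  ]), np.float64(87.7564)]
plate [502. 129.] 566 0.0082 [array([0.7416, 0.0042]), array([0.0391, 0.0324]), np.float64(76.6479)]
plate [181. 277.] 4132 0.0139 [array([ 0.3652, -0.1636]), array([0.0577, 0.1446]), np.float64(81.1678)]
tab [519. 133.] 116 0.0441 [array([0.7376, 0.0047]), array([0.024 , 0.0102]), np.float64(79.0472)]
tab [324. 183.] 349 0.0449 [array([ 0.5453, -0.038 ]), array([0.0255, 0.0134]), np.float64(87.7194)]
tab [127. 294.] 152 0.044 [array([ 0.3167, -0.1586]), array([0.0079, 0.0341]), np.float64(68.3568)]
bar [319.  30.] 2420 0.057 circ [0.5458 0.0976] 0.0324 [array([0.5455, 0.0977]), array([0.034 , 0.0559]), np.float64(2.9363)]
bar [325. 109.] 547 0.0569 circ [0.5482 0.0461] 0.0209 [array([0.5486, 0.0377]), array([0.0415, 0.0249]), np.float64(2.8885)]
bar [535. 136.] 579 0.056 circ [0.745  0.0032] 0.0127 [array([0.7444, 0.0033]), array([0.0238, 0.0241]), np.float64(28.0217)]
bar [118. 306.] 519 0.0581 circ [ 0.3145 -0.1659] 0.0186 [array([ 0.3144, -0.1669]), array([0.0195, 0.0345]), np.float64(80.2041)]
knob [323.  83.] 1830 0.1049 circ [0.5476 0.0559] 0.0186 [array([0.5476, 0.0558]), array([0.0364, 0.0363]), np.float64(88.8241)]
```

View pics/w4.png

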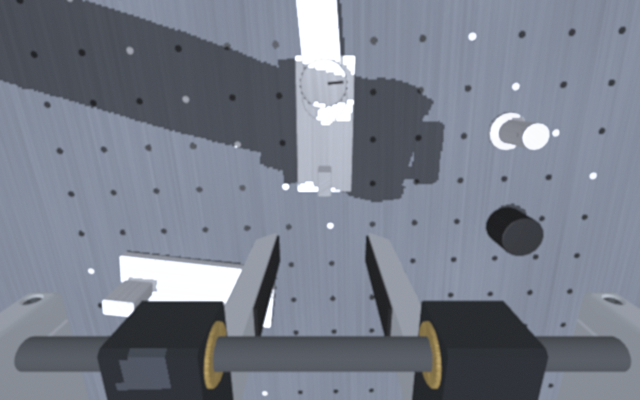

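```bash
python3 - <<'E'
from h import *
print(np.round(robot.state()['joint_positions'],1))
for n in('scene','side'):
    c=np.load(f'{n}0.npy',allow_pickle=True).item();P=cloud(c,W(c))
    d=np.hypot(P[...,0]-.548,P[...,1]-.056)
    for a,b in((.11,.15),(.15,.2),(.2,.25),(.25,.4)):
        m=(P[...,2]>a)&(P[...,2]<b)&(d<.4);print(n,a,m.sum(),d[m].min().round(3) if m.any() else '',P[m].mean(0).round(3) if m.any() else '')
E
```

```text
[-15.9   0.8 105.1  -0.   74.3 -13.8]
scene 0.11 304 0.263 [0.51  0.323 0.132]
scene 0.15 728 0.25 [0.525 0.317 0.181]
scene 0.2 891 0.249 [0.516 0.323 0.22 ]
scene 0.25 170 0.26 [0.514 0.325 0.256]
side 0.11 0  
side 0.15 0  
side 0.2 0  
side 0.25 0
```

Call:
{"fn": "carry_out", "kwargs": {
  "motion": [
    [60,0.261,0,0,0],
    [60,0.261,0,0,0],
    [60,0.261,0,0,0],
    [60,0,0,0,-0.0395],
    [60,0,0,0,-0.0395],
    [60,0,0,0,-0.0395],
    [60,0,0,0,-0.0395],
    [60,0,0,0,-0.0395],
    [60,0,0,0,-0.0395],
    [60,0,0,0,-0.0395],
    [60,0,0,0,-0.0395],
    [60,0,0,0,-0.0395]
  ]
}}

```text
time: 9.63
ee_pos: [0.5478, 0.0558, 0.1941]
orientation: [[-0.885, 0.466, -0.003], [0.466, 0.885, 0.0], [0.003, -0.001, -1.0]]
wrist_force: [0.5, -0.4, 0.1]
width: 0.0599
grasp_force: 0.0
```

Call:
{"fn": "carry_out", "kwargs": {
  "motion": [
    [60,0,0,0,-0.0395],
    [60,0,0,0,-0.0395],
    [60,0,0,0,-0.0395],
    [60,0,0,0,-0.0395],
    [60,0,0,0,-0.0395],
    [60,0,0,0,-0.0395],
    [60,0,0,0,-0.0395],
    [60,0,0,0,-0.0395],
    [60,0,0,0,-0.0395],
    [60,0,0,0,-0.0395],
    [60,0,0,0,-0.0395],
    [60,0,0,0,0]
  ]
}}

```text
time: 10.63
ee_pos: [0.5479, 0.0558, 0.1942]
orientation: [[-0.64, -0.768, -0.003], [-0.768, 0.64, 0.0], [0.002, 0.002, -1.0]]
wrist_force: [0.2, 1.0, 0.2]
width: 0.0599
grasp_force: 0.0
```

Call:
{"fn": "carry_out", "kwargs": {
  "motion": [
    [60,0,0,0,0],
    [60,0,0,0,0],
    [60,0,0,0,0]
  ]
}}

```text
time: 10.88
ee_pos: [0.5484, 0.0557, 0.1953]
orientation: [[-0.643, -0.766, -0.001], [-0.766, 0.643, 0.0], [0.001, 0.001, -1.0]]
wrist_force: [0.3, 0.5, -0.6]
width: 0.0602
grasp_force: 0.0
```

```bash
python3 - <<'E'
from h import *
s=robot.state();print(np.round(s['joint_positions'],1),np.round(s['ft_torque'],3))
R=np.array(s['orientation']);d=np.array([.5477,.0558,.076])-s['ee_pos'];print((R.T@d/.12).round(3))
E
```

```text
[  -6.     1.4  104.3    0.    74.3 -146. ] [ 0.076  0.021 -0.021]
[0.003 0.004 0.994]
```

Call:
{"fn": "carry_out", "kwargs": {
  "motion": [
    [60,0,0.004,0.25,0],
    [60,0,0,0.25,0],
    [60,0,0,0.25,0],
    [60,0,0,0.16,0],
    [60,0,0,0.08,0],
    [60,0,0,0,0],
    [60,0,0,0,0],
    [60,0,0,0,0]
  ]
}}

```text
time: 11.55
ee_pos: [0.5497, 0.0559, 0.0788]
orientation: [[-0.642, -0.767, 0.003], [-0.767, 0.642, -0.0], [-0.002, -0.003, -1.0]]
wrist_force: [0.3, -0.3, 0.3]
width: 0.06
grasp_force: 0.0
```

```bash
cat > t.py <<'E'
from h import *
import sys
A=[];F=[];J=[]
for i in range(int(sys.argv[1]) if len(sys.argv)>1 else 5):
    robot.camera('side');s=robot.state();A.append(s['ft_torque']);F.append(s['wrist_force']);J.append(s['joint_torque'][5])
R=np.array(s['orientation']);A=np.array(A)
print('t',round(s['time'],2),'tcp',np.round(s['ee_pos'],4),'yawx',np.degrees(np.arctan2(R[1,0],R[0,0])).round(2),'M',A.mean(0).round(4),'sd',A.std(0).round(4),'F',np.mean(F,0).round(2),'j6t',np.mean(J).round(4),np.std(J).round(4),'j6',round(s['joint_positions'][5],1),'w',round(s['width'],4),s['grasp_force'])
E
python3 t.py 6
```

```text
t 11.85 tcp [0.5488 0.056  0.0779] yawx -129.92 M [0.1009 0.0485 0.0152] sd [0.029  0.0276 0.0235] F [ 0.12 -0.03 -0.06] j6t 0.0012 0.0007 j6 -146.0 w 0.0598 0.0
```

Call:
{"fn": "carry_out", "kwargs": {
  "motion": [
    [0,0,0,0,0],
    [0,0,0,0,0],
    [0,0,0,0,0],
    [0,0,0,0,0],
    [0,0,0,0,0],
    [0,0,0,0,0]
  ],
  "newtons": 25
}}

```text
time: 12.35
ee_pos: [0.548, 0.0563, 0.0771]
orientation: [[-0.642, -0.767, -0.001], [-0.767, 0.642, 0.0], [0.0, 0.001, -1.0]]
wrist_force: [-1.6, 1.6, 1.5]
width: 0.0358
grasp_force: 25.0
```

```bash
python3 t.py 5
```

```text
t 12.6 tcp [0.548  0.0563 0.077 ] yawx -129.92 M [ 0.4323  0.5419 -0.016 ] sd [0.0652 0.0436 0.0295] F [-2.89  1.63  2.99] j6t -0.0026 0.0005 j6 -146.0 w 0.0356 24.999195635318756
```

Call:
{"fn": "carry_out", "kwargs": {
  "motion": [
    [0,0,0,0.0016,0.039],
    [0,0,0,0.0016,0.039],
    [0,0,0,0.0016,0.039],
    [0,0,0,0.0016,0.039],
    [0,0,0,0,0]
  ]
}}

```text
time: 13.02
ee_pos: [0.548, 0.0562, 0.0763]
orientation: [[-0.928, -0.373, -0.001], [-0.373, 0.928, 0.0], [0.0, 0.001, -1.0]]
wrist_force: [-3.4, 2.1, 3.0]
width: 0.0356
grasp_force: 25.0
```

```bash
python3 t.py 3
```

```text
t 13.17 tcp [0.548  0.0562 0.0763] yawx -157.84 M [5.228e-01 6.662e-01 2.000e-04] sd [0.0432 0.0323 0.0042] F [-3.12  2.48  3.69] j6t 0.0903 0.1253 j6 -118.1 w 0.0355 25.000526905059814
```

Call:
{"fn": "carry_out", "kwargs": {
  "motion": [
    [0,0,0,0.0016,0.039],
    [0,0,0,0.0016,0.039],
    [0,0,0,0.0016,0.039],
    [0,0,0,0.0016,0.039],
    [0,0,0,0,0]
  ]
}}

```text
time: 13.58
ee_pos: [0.548, 0.0562, 0.0755]
orientation: [[-0.994, 0.106, -0.001], [0.106, 0.994, 0.0], [0.001, 0.0, -1.0]]
wrist_force: [-3.6, 3.5, 3.6]
width: 0.0355
grasp_force: 25.0
```

```bash
python3 t.py 3
```

```text
t 13.73 tcp [0.5481 0.0561 0.0755] yawx 174.13 M [ 0.5239  0.771  -0.0403] sd [0.0436 0.0124 0.0389] F [-3.59  2.19  3.64] j6t 0.0855 0.1208 j6 -90.1 w 0.0357 24.99911516904831
```

```bash
cat > u.py <<'E'
from h import *
s=robot.state();a=[(s['joint_torque'][5],s['ft_torque'][2])]
R=np.array(s['orientation']);y=np.degrees(np.arctan2(R[1,0],R[0,0]));t=(230.08-y)%360
for i in range(3):
    robot.camera('side');q=robot.state();a.append((q['joint_torque'][5],q['ft_torque'][2]))
print('turned',t.round(1),np.radians(t).round(3),'j6t|Mz',np.round(a,4).tolist(),'F',np.round(q['wrist_force'],1),'z',round(q['ee_pos'][2],4),'t',q['time'])
E
python3 u.py
```

```text
turned 55.9 0.976 j6t|Mz [[-0.0183, -0.0284], [-0.0124, 0.0138], [0.0009, -0.0025], [-0.01, 0.0139]] F [-4.3  2.8  4.6] z 0.0755 t 13.8833
```

Call:
{"fn": "carry_out", "kwargs": {
  "motion": [
    [0,0,0,0.0006,0.014],
    [0,0,0,0.0006,0.014],
    [0,0,0,0.0006,0.014],
    [0,0,0,0.0006,0.014]
  ]
}}

```text
time: 14.22
ee_pos: [0.5481, 0.0561, 0.0752]
orientation: [[-0.96, 0.279, -0.001], [0.279, 0.96, 0.0], [0.001, -0.0, -1.0]]
wrist_force: [-3.8, 2.6, 4.6]
width: 0.0358
grasp_force: 25.0
```

```bash
python3 u.py
```

```text
turned 66.3 1.156 j6t|Mz [[-0.4111, 0.0198], [0.1373, -0.0461], [0.151, -0.0444], [0.0028, -0.0486]] F [-5.   2.2  4.2] z 0.0752 t 14.3667
```

Call:
{"fn": "carry_out", "kwargs": {
  "motion": [
    [0,0,0,0.0006,0.014],
    [0,0,0,0.0006,0.014],
    [0,0,0,0.0006,0.014],
    [0,0,0,0.0006,0.014]
  ]
}}

```text
time: 14.7
ee_pos: [0.5481, 0.0561, 0.0749]
orientation: [[-0.897, 0.442, -0.001], [0.442, 0.897, 0.0], [0.001, -0.0, -1.0]]
wrist_force: [-5.2, 2.5, 4.6]
width: 0.0353
grasp_force: 25.0
```

```bash
python3 u.py
```

```text
turned 76.3 1.332 j6t|Mz [[-0.4112, 0.0558], [0.1375, -0.0604], [0.151, -0.0412], [0.0028, -0.0577]] F [-3.7  2.6  3.9] z 0.0749 t 14.85
```

```bash
sed -i 's/range(3)/range(4)/; s/^print.*/print("turned",np.radians(t).round(3),"Mz",np.mean(a[1:],0)[1].round(4),"all",np.round(a,3).tolist(),"F",np.round(q["wrist_force"],1),"z",round(q["ee_pos"][2],4),"t",q["time"])/' u.py
```

Call:
{"fn": "carry_out", "kwargs": {
  "motion": [
    [0,0,0,0.0005,0.014],
    [0,0,0,0.0005,0.014],
    [0,0,0,0.0005,0.014],
    [0,0,0,0.0005,0.014]
  ]
}}

```text
time: 15.18
ee_pos: [0.548, 0.0561, 0.0746]
orientation: [[-0.806, 0.592, -0.001], [0.592, 0.806, 0.0], [0.001, -0.0, -1.0]]
wrist_force: [-5.1, 3.0, 4.4]
width: 0.0358
grasp_force: 25.0
```

```bash
python3 u.py
```

```text
turned 1.508 Mz -0.0564 all [[-0.411, -0.021], [0.138, -0.068], [0.151, -0.016], [0.003, -0.069], [-0.032, -0.072]] F [-5.2  2.   4.6] z 0.0746 t 15.3833
```

Call:
{"fn": "carry_out", "kwargs": {
  "motion": [
    [0,0,0,0.0005,0.014],
    [0,0,0,0.0005,0.014],
    [0,0,0,0.0005,0.014],
    [0,0,0,0.0005,0.014]
  ]
}}

```text
time: 15.72
ee_pos: [0.548, 0.0561, 0.0744]
orientation: [[-0.689, 0.724, -0.001], [0.724, 0.689, 0.0], [0.001, -0.001, -1.0]]
wrist_force: [-4.5, 2.9, 4.2]
width: 0.0353
grasp_force: 25.0
```

```bash
python3 u.py
```

```text
turned 1.684 Mz -0.0246 all [[-0.41, 0.04], [0.138, -0.011], [0.152, 0.012], [0.003, -0.058], [-0.031, -0.041]] F [-4.3  3.2  4.1] z 0.0743 t 15.9167
```

Call:
{"fn": "carry_out", "kwargs": {
  "motion": [
    [0,0,0,0.0005,0.014],
    [0,0,0,0.0005,0.014],
    [0,0,0,0.0005,0.014],
    [0,0,0,0.0005,0.014]
  ]
}}

```text
time: 16.25
ee_pos: [0.5479, 0.0561, 0.0741]
orientation: [[-0.552, 0.834, -0.001], [0.834, 0.552, 0.0], [0.001, -0.001, -1.0]]
wrist_force: [-3.6, 1.8, 4.0]
width: 0.0356
grasp_force: 25.0
```

```bash
python3 u.py
```

```text
turned 1.86 Mz -0.0357 all [[-0.41, 0.027], [0.138, -0.09], [0.152, -0.012], [0.004, -0.071], [-0.031, 0.03]] F [-3.9  3.4  4.4] z 0.0741 t 16.45
```

```bash
cat > v.py <<'E'
from h import *
s=robot.state()
R=np.array(s['orientation']);t=(230.08-np.degrees(np.arctan2(R[1,0],R[0,0])))%360
r=[np.radians(t),s['ft_torque'][2],s['joint_torque'][5],s['wrist_force'][2],s['ee_pos'][2],s['time']];print(np.round(r,4))
open('log.txt','a').write(' '.join(map(str,r))+'\n')
E
```

Call:
{"fn": "carry_out", "kwargs": {
  "motion": [
    [0,0,0,0.0005,0.014],
    [0,0,0,0.0005,0.014]
  ]
}}

```text
time: 16.62
ee_pos: [0.5479, 0.0561, 0.0739]
orientation: [[-0.477, 0.879, -0.001], [0.879, 0.477, 0.0], [0.001, -0.001, -1.0]]
wrist_force: [-4.7, 2.4, 5.0]
width: 0.0353
grasp_force: 25.0
```

```bash
python3 v.py
```

```text
[ 1.94800e+00  3.60000e-03 -4.34600e-01  4.98480e+00  7.39000e-02
  1.66167e+01]
```

Call:
{"fn": "carry_out", "kwargs": {
  "motion": [
    [0,0,0,0.0005,0.014]
  ]
}}

```text
time: 16.7
ee_pos: [0.5479, 0.0561, 0.0739]
orientation: [[-0.438, 0.899, -0.001], [0.899, 0.438, 0.0], [0.001, -0.001, -1.0]]
wrist_force: [-4.4, 3.2, 4.6]
width: 0.0355
grasp_force: 25.0
```

```bash
python3 v.py
```

```text
[ 1.9920e+00  1.3100e-02 -4.1120e-01  4.6024e+00  7.3900e-02  1.6700e+01]
```

Call:
{"fn": "carry_out", "kwargs": {
  "motion": [
    [0,0,0,0.0005,0.014]
  ]
}}

```text
time: 16.78
ee_pos: [0.5479, 0.0561, 0.0738]
orientation: [[-0.398, 0.918, -0.001], [0.918, 0.398, 0.0], [0.001, -0.001, -1.0]]
wrist_force: [-5.0, 2.6, 3.0]
width: 0.0352
grasp_force: 25.0
```

```bash
python3 v.py
```

```text
[ 2.036   0.0498 -0.41    2.9851  0.0738 16.7833]
```

Call:
{"fn": "carry_out", "kwargs": {
  "motion": [
    [0,0,0,0.0005,0.014]
  ]
}}

```text
time: 16.87
ee_pos: [0.5479, 0.0561, 0.0737]
orientation: [[-0.357, 0.934, -0.001], [0.934, 0.357, 0.0], [0.001, -0.001, -1.0]]
wrist_force: [-4.8, 3.0, 3.3]
width: 0.0356
grasp_force: 25.0
```

```bash
python3 v.py
```

```text
[ 2.08    0.0174 -0.41    3.3053  0.0737 16.8667]
```

Call:
{"fn": "carry_out", "kwargs": {
  "motion": [
    [0,0,0,0.0005,0.014]
  ]
}}

```text
time: 16.95
ee_pos: [0.5478, 0.0561, 0.0737]
orientation: [[-0.315, 0.949, -0.001], [0.949, 0.315, 0.0], [0.001, -0.001, -1.0]]
wrist_force: [-4.6, 3.7, 3.3]
width: 0.0357
grasp_force: 25.0
```

```bash
python3 v.py
```

```text
[ 2.124   0.0403 -0.4099  3.2929  0.0737 16.95  ]
```

Call:
{"fn": "carry_out", "kwargs": {
  "motion": [
    [0,0,0,0.0005,0.014]
  ]
}}

```text
time: 17.03
ee_pos: [0.5478, 0.0561, 0.0736]
orientation: [[-0.273, 0.962, -0.001], [0.962, 0.273, 0.0], [0.001, -0.001, -1.0]]
wrist_force: [-4.7, 2.9, 4.2]
width: 0.0358
grasp_force: 25.0
```

```bash
python3 v.py
```

```text
[ 2.1679  0.0385 -0.4099  4.2324  0.0736 17.0333]
```

Call:
{"fn": "carry_out", "kwargs": {
  "motion": [
    [0,0,0,0.0005,0.014]
  ]
}}

```text
time: 17.12
ee_pos: [0.5478, 0.0561, 0.0735]
orientation: [[-0.231, 0.973, -0.001], [0.973, 0.231, 0.0], [0.0, -0.001, -1.0]]
wrist_force: [-3.0, 3.4, 4.2]
width: 0.0354
grasp_force: 25.0
```

```bash
python3 v.py
```

```text
[ 2.21200e+00 -2.60000e-03 -4.09800e-01  4.24310e+00  7.35000e-02
  1.71167e+01]
```

Call:
{"fn": "carry_out", "kwargs": {
  "motion": [
    [0,0,0,0.0005,0.014],
    [0,0,0,0.0005,0.014]
  ]
}}

```text
time: 17.28
ee_pos: [0.5478, 0.0561, 0.0734]
orientation: [[-0.144, 0.99, -0.001], [0.99, 0.144, 0.0], [0.0, -0.001, -1.0]]
wrist_force: [-4.2, 3.4, 3.4]
width: 0.0355
grasp_force: 25.0
```

```bash
python3 v.py
```

```text
[ 2.3     0.0305 -0.4097  3.4358  0.0734 17.2833]
```

Call:
{"fn": "carry_out", "kwargs": {
  "motion": [
    [0,0,0,0.0005,0.014],
    [0,0,0,0.0005,0.014]
  ]
}}

```text
time: 17.45
ee_pos: [0.5478, 0.0562, 0.0732]
orientation: [[-0.057, 0.998, -0.001], [0.998, 0.057, 0.0], [0.0, -0.001, -1.0]]
wrist_force: [-3.7, 2.8, 4.7]
width: 0.0352
grasp_force: 25.0
```

```bash
python3 v.py
```

```text
[ 2.388   0.0476 -0.4097  4.6669  0.0732 17.45  ]
```

Call:
{"fn": "carry_out", "kwargs": {
  "motion": [
    [0,0,0,0.0005,0.014],
    [0,0,0,0.0005,0.014]
  ]
}}

```text
time: 17.62
ee_pos: [0.5477, 0.0562, 0.0731]
orientation: [[0.031, 1.0, -0.001], [1.0, -0.031, 0.0], [0.0, -0.001, -1.0]]
wrist_force: [-3.8, 3.3, 3.4]
width: 0.0355
grasp_force: 25.0
```

```bash
python3 v.py
```

```text
[ 2.47580e+00 -1.60000e-02 -4.09700e-01  3.43490e+00  7.31000e-02
  1.76167e+01]
```

Call:
{"fn": "carry_out", "kwargs": {
  "motion": [
    [0,0,0,0.0005,0.014],
    [0,0,0,0.0005,0.014]
  ]
}}

```text
time: 17.78
ee_pos: [0.5478, 0.0562, 0.073]
orientation: [[0.119, 0.993, -0.001], [0.993, -0.119, 0.0], [0.0, -0.001, -1.0]]
wrist_force: [-4.9, 3.4, 3.0]
width: 0.0357
grasp_force: 25.0
```

```bash
python3 v.py
```

```text
[ 2.5639  0.0671 -0.4096  3.0362  0.073  17.7833]
```

Call:
{"fn": "carry_out", "kwargs": {
  "motion": [
    [0,0,0,0.0005,0.014],
    [0,0,0,0.0005,0.014]
  ]
}}

```text
time: 17.95
ee_pos: [0.5478, 0.0563, 0.0728]
orientation: [[0.206, 0.979, -0.001], [0.979, -0.206, 0.0], [0.0, -0.001, -1.0]]
wrist_force: [-4.8, 3.2, 3.2]
width: 0.036
grasp_force: 25.0
```

```bash
python3 v.py
```

```text
[ 2.6519e+00  1.7000e-02 -4.0530e-01  3.1803e+00  7.2800e-02  1.7950e+01]
```

Call:
{"fn": "carry_out", "kwargs": {
  "motion": [
    [0,0,0,0.0005,0.014]
  ]
}}

```text
time: 18.03
ee_pos: [0.5478, 0.0563, 0.0728]
orientation: [[0.248, 0.969, -0.001], [0.969, -0.248, 0.001], [0.0, -0.001, -1.0]]
wrist_force: [-3.8, 3.5, 3.8]
width: 0.0356
grasp_force: 25.0
```

```bash
python3 v.py
```

```text
[ 2.6958  0.0832 -0.4014  3.8435  0.0728 18.0333]
```

Call:
{"fn": "carry_out", "kwargs": {
  "motion": [
    [0,0,0,0.0005,0.014]
  ]
}}

```text
time: 18.12
ee_pos: [0.5478, 0.0563, 0.0727]
orientation: [[0.291, 0.957, -0.001], [0.957, -0.291, 0.001], [0.0, -0.001, -1.0]]
wrist_force: [-4.2, 3.8, 4.3]
width: 0.0358
grasp_force: 25.0
```

```bash
python3 v.py
```

```text
[ 2.7399  0.0536 -0.397   4.3258  0.0727 18.1167]
```

Call:
{"fn": "carry_out", "kwargs": {
  "motion": [
    [0,0,0,0.0005,0.014]
  ]
}}

```text
time: 18.2
ee_pos: [0.5478, 0.0563, 0.0727]
orientation: [[0.333, 0.943, -0.001], [0.943, -0.333, 0.001], [0.0, -0.001, -1.0]]
wrist_force: [-3.7, 3.8, 3.1]
width: 0.0352
grasp_force: 25.0
```

```bash
python3 v.py
```

```text
[ 2.7838  0.0442 -0.3924  3.0925  0.0727 18.2   ]
```

Call:
{"fn": "carry_out", "kwargs": {
  "motion": [
    [0,0,0,0.0005,0.014]
  ]
}}

```text
time: 18.28
ee_pos: [0.5478, 0.0563, 0.0726]
orientation: [[0.374, 0.928, -0.001], [0.928, -0.374, 0.001], [0.0, -0.001, -1.0]]
wrist_force: [-4.2, 2.7, 3.0]
width: 0.0356
grasp_force: 25.0
```

```bash
python3 v.py
```

```text
[ 2.8278  0.0356 -0.3877  2.9811  0.0726 18.2833]
```

Call:
{"fn": "carry_out", "kwargs": {
  "motion": [
    [0,0,0,0.0005,0.014],
    [0,0,0,0.0005,0.014]
  ]
}}

```text
time: 18.45
ee_pos: [0.5478, 0.0563, 0.0724]
orientation: [[0.454, 0.891, -0.001], [0.891, -0.454, 0.001], [-0.0, -0.001, -1.0]]
wrist_force: [-3.5, 3.1, 2.8]
width: 0.0354
grasp_force: 25.0
```

```bash
python3 v.py; python3 u.py
```

```text
[ 2.9158e+00 -3.9000e-03 -3.7770e-01  2.8364e+00  7.2400e-02  1.8450e+01]
turned 2.916 Mz -0.0139 all [[-0.378, -0.004], [0.152, -0.032], [0.146, -0.036], [-0.003, -0.012], [-0.037, 0.024]] F [-3.2  3.9  3.2] z 0.0724 t 18.65
```

Call:
{"fn": "carry_out", "kwargs": {
  "motion": [
    [60,0,0,0,0],
    [60,0,0,0,0],
    [60,0,0,0,0],
    [60,0,0,0,0],
    [60,0,0,-0.2,0],
    [60,0,0,-0.3,0],
    [60,0,0,-0.3,0],
    [60,0,0,-0.3,0],
    [60,0,0,-0.1,0],
    [60,0,0,0,0],
    [60,0,0,0,0],
    [60,0,0,0,0]
  ]
}}

```text
time: 19.65
ee_pos: [0.547, 0.056, 0.2141]
orientation: [[0.453, 0.891, -0.004], [0.891, -0.453, 0.0], [-0.002, -0.004, -1.0]]
wrist_force: [-0.8, 0.2, -0.5]
width: 0.0601
grasp_force: 0.0
```

```bash
python3 m.py w5; python3 t.py 1
```

```text
cam [0.586 0.131 0.394] mount z [[-0.001, 0.957, 0.289, 0.084], [1.0, 0.001, -0.0, -0.0], [-0.001, 0.289, -0.957, -0.18]]
plate [493. 132.] 499 0.0082 [array([0.7427, 0.0056]), array([0.0389, 0.0326]), np.float64(49.2101)]
plate [347. 207.] 2973 0.011 [array([0.5476, 0.0153]), array([0.1422, 0.0598]), np.float64(87.7555)]
plate [293. 381.] 1821 0.014 [array([ 0.3745, -0.206 ]), array([0.051 , 0.1894]), np.float64(63.9471)]
tab [328.  35.] 630 0.0411 [array([0.6062, 0.1805]), array([0.0636, 0.0186]), np.float64(3.6976)]
tab [245.  69.] 132 0.0412 [array([0.5311, 0.1905]), array([0.0489, 0.0256]), np.float64(42.6472)]
tab [508. 136.] 94 0.0439 [array([0.7386, 0.0072]), array([0.0239, 0.0099]), np.float64(59.2098)]
tab [359. 249.] 273 0.0448 [array([ 0.5454, -0.0382]), array([0.0264, 0.0139]), np.float64(87.2925)]
tab [244. 394.] 130 0.0437 [array([ 0.3187, -0.1599]), array([0.0145, 0.0361]), np.float64(56.4618)]
bar [286. 115.] 4640 0.057 circ [0.5463 0.1113] 0.0855 [array([0.5453, 0.1109]), array([0.0372, 0.1702]), np.float64(4.5515)]
bar [522. 139.] 507 0.056 circ [0.7448 0.0036] 0.0126 [array([0.7448, 0.0036]), array([0.0241, 0.0243]), np.float64(18.7518)]
knob [323. 190.] 1239 0.1003 circ [0.5477 0.0561] 0.0187 [array([0.5476, 0.0564]), array([0.0364, 0.0364]), np.float64(52.0692)]
t 19.75 tcp [0.5469 0.0561 0.2139] yawx 63.04 M [-0.0753  0.0827  0.0122] sd [0. 0. 0.] F [-0.13 -0.36 -0.3 ] j6t -0.0007 0.0 j6 21.0 w 0.0598 0.0
```

View pics/w5.png

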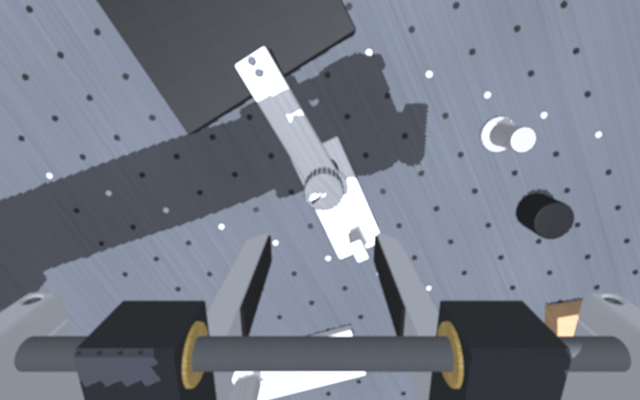

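```bash
python3 -c "
from rig import robot
print(robot.sign_off())"
```

```text
the job is handed in; nothing more can be done
None
```

The job is handed in: by the last wrist-camera view, the middle of the plate's broad end lies about 1.5 mm from the screw axis. I turned the knob 2.92 rad clockwise, which by the change in wrist-joint torque is about 0.3 rad past first contact, or roughly 3.7 N (estimated, not measured directly). I then let go and raised the gripper clear, with about 20 s used and no other object touched.

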